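# Snap ring over the axle stub, held spread

## Task

Pick up the snap-ring pliers by their handles from their rest and squeeze the handles fully together, so that the snap ring on their tips is spread. Keeping it spread and level, bring the ring above the drive unit's upright axle stub, lower it over the stub's top end to the height of the groove without pressing on the unit, and finish there while still holding: the pliers stay gripped in the air, the ring spread and centred round the groove without resting on the stub. Leave everything else on the bench where it is.

Things in the scene. Friction and masses are not known exactly. Their poses are not given: they have to be found in the camera images.
- pliers_grip (a point): Point to grip the pliers: midway between the two black handles, half-way up their flat upright 14 mm high sides; 57 mm above the bench at the start. x points along the pliers to the ring, z up; pinch across y. Handles measure 42 mm over the outside here when released (71 mm at the tails, 65 mm behind), 21 mm and parallel when squeezed to the stop. The pliers (about 0.19 kg) balance near here
- ring_eye (a point): Centre of the dark steel snap ring's opening when fully spread, mid-thickness (ring 3 mm thick); fixed to the pliers, 107 mm ahead of pliers_grip along x, 13 mm below it. As the handles are squeezed the pliers creep about 4 mm forward (+x) in the fingers, so it ends about 110.5 mm ahead of the grasp. Closed bore 28 mm: too tight; spread: clears the stub by 3.5 mm. Closed back 22 mm beyond
- pliers: pivot of the pliers, carrying handles, jaws and ring: about 190 mm long; origin on the pivot axis, level with the handles' underside, 48 mm ahead of pliers_grip; x towards the ring, z up
- pliers_left (a joint): how far the handles are squeezed: 0 released (ring closed), 0.215 at the stop (ring fully spread); above 0.18 counts as spread. Squeezing spreads the ring; springs back when let go. About 9 N on each handle reaches the stop; a grip of 25 to 40 N holds firmly there, the pliers centred between the fingers
- stub_groove (a point): Centre of the axle stub's groove, on its upright axis, half-way up the groove, 100 mm above the bench. Stub: plain steel, round, 30 mm across, flat top 10 mm above this point; groove 8 mm high, 25 mm across. The toothed pulley (65 mm across) has its top 10 mm below this point. The ring may come from any side as seen from above
- drive_unit: fixed drive unit carrying the stub: grey gearbox 90 x 90 mm, 62 mm high, bearing cap and pulley on top, finned motor 60 mm thick lying along its +x to 138 mm from the stub (top 72 mm high), base plate 165 x 110 mm; origin on the bench under the stub, z up
- pliers_rest: fixed pliers rest: 165 x 75 mm base plate 8 mm thick with two posts 50 mm high, a narrow one under the pliers' pivot (48 mm ahead) and a wide one under the handles' tails (56 mm behind); origin on the bench under pliers_grip's starting place, x towards the ring
- crucible: bystander: small steel crucible 40 mm across, 30 mm high; origin at its underside
- spare_pulley: bystander: aluminium ring 60 mm across, 14 mm high; origin at its underside
- screwdriver: bystander: screwdriver 200 mm long lying on the bench
- mouse: bystander: black computer mouse about 70 mm long, 31 mm high; origin at its underside
- tin_a: bystander: steel sample tin 54 mm across, 45 mm high; origin at its underside
- tin_b: bystander: white sample jar 54 mm across, 45 mm high; origin at its underside
- brush: bystander: wooden-handled brush lying on the bench
Things that resemble listed ones, but are neither listed nor needed, are in the scene too. Leave any blue or red look-alike of the pliers alone.

How it is judged:
By the outcome, as a careful person would: the job done as asked, in the order asked, and still so for the second after the job is handed in, while the arm keeps its last pose, push and grip.
It also fails if it takes over 42 s, if anything falls off the work surface, if the arm or the gripper's body presses on something with over 40 N, if the wrist force passes 120 N, or if a joint passes its speed limit or range.

## Robot

A 6-joint arm with a two-finger parallel gripper is mounted at the origin on the work surface. World frame = base frame: x ahead of the robot, y to its left, z up, the work surface at z = 0. Lengths are in mm, angles in rad, forces in N, time in s.
With the tool pointing down it reaches from about 400 to 925 mm from the base axis. Payload 12.5 kg.
Tool frame: the origin (TCP) lies midway between the tips of the shut fingers; the grasp point (between the pads) lies 19 mm behind it; z points along the fingers, y is the line along which they close (so a half turn about z gives the same grasp; the last joint's range is limited). The gripper opens to 95 mm and grips with 3 to 60 N. Pads are 20 mm wide; open, the fingers measure 119 mm over their backs; the gripper's body (75 mm by 180 mm) begins 59 mm behind the grasp point.
Start: joints at [1.149, 0.491, 1.559, -0, 1.092, -0.106], TCP at [194.094, 594.116, 214.661] pointing down, gripper open.
Joint ranges: [-3.1, 3.1], [-0.84, 2.19], [0.05, 2.79], [-1.13, 4.28], [0.06, 2.93], [-2.69, 2.69]. Speed limits (rad/s): [2.22, 2.22, 2.79, 3.14, 3.14, 3.14].

## Interface

Orientations are given as [roll, pitch, yaw] about the fixed x, y, z axes, in that order (R = Rz(yaw) Ry(pitch) Rx(roll)).
In Python, from cell import state, read_camera, job_done gives the robot as it stands.
- The arm moves only by the tool carry_out, never from a script. Its argument "moves" is a list of rows, each an object with "slide": the shift along the tool's x, y, z as a fraction of full scale, a list of three; "spin": the turn about the tool's z as a fraction of full scale. A call has 1 to 12 rows; each row shifts and turns the commanded pose from where the row before left it, along the tool's axes as they then stand; what a row does not reach is not made up. Full scale, the value 1, is 0.4 m for a shift and 30 degrees for a turn. A row lasts 1/12 s, in which the tool goes at most 41.7 mm and 7.16 degrees, less where a joint would pass 70% of its speed; a pose out of reach is approached as far as the arm can. A call with a number of a shift or a turn outside -1 to 1 is refused whole. A call with a gripper value outside its range is refused whole. "hand" is the closure, from 0 (fully open) to 1 (shut), set as the call begins (left out, the last holds). The fingers move at their own pace and stop on an object; the grip force is fixed at half the most. Time passes only in rows, so rows that do not move let the fingers close. It gives the time, the measured TCP pose, the force, the opening and the grip force at its end, in the units of the state.
- state(): the state, without advancing time (a new reading comes with each control period).
- read_camera(name): name is "scene" or "top" or "wrist"; returns a dict with "color" (420x560x3 uint8, red, green, blue), "K" (3x3 intrinsics, pixels), "k1" (the pictures are not rectified: a ray, as slopes to the right and down, at radius r is drawn at 1 + k1 r^2 times it, then the intrinsics apply), "R" (3x3) and "t" (3): a world point X has camera coordinates R X + t. Camera axes: x right, y down, z forward; pixel columns grow to the right and rows downward; lengths in mm; the calibration is good to about 2 mm. A picture is of the moment at which its call begins. There is no depth.
- job_done(): hands the job in; it is judged then, once.
The state is a dict: "t": time; "joints": joint angles; "qvel": joint speeds; "tau": joint torques, N m; "eef_pos": TCP position; "tcp_rot": TCP orientation; "ft_force": force on the tool from outside, world axes, zero at the start; "moment": the same for the moment, N m; "opening": opening from 0.0 (shut) to 1.0 (fully open); "grip_force": force on a finger pad.
Only numpy, scipy, OpenCV 4.12 (cv2) and the standard library are available. Lean on these libraries where they do the work, as an engineer would, in place of code of your own. Each camera call takes 0.05 s, during which the arm holds its last target. There are 200 camera calls.

## Working session

There is one attempt and no reset: what is moved stays moved. The work goes in short steps, Python scripts to look and compute and a tool call to move; the robot and the scene stay as the last step left them, time stands still between calls to the robot, and variables do not carry over. Pictures are saved under pics/ and viewed, at most 10 in all, crops included, and the job is handed in when it is done.

Besides the shell and the picture viewer there is one more tool, called after "Request:" as name([rows], argument=value, ...), one row to a line, values as JSON. carry_out: Moves the arm, as the interface text tells. Shift numbers are shares of 0.4 m and turn numbers shares of 30 degrees, none past 1 either way. Its arguments: {"type":"object","properties":{"moves":{"type":"array"},"hand":{"type":"number"}},"required":["moves"]}

```bash
mkdir -p pics; ls
cat > h.py <<'E'
import numpy as np, cv2, pickle
from cell import state, read_camera, job_done
def grab(n,f):
    c=read_camera(n); cv2.imwrite(f'pics/{f}.png',c['color'][:,:,::-1]); pickle.dump(c,open(f'pics/{f}.pkl','wb')); return c
def ld(f): return pickle.load(open(f'pics/{f}.pkl','rb'))
def px2w(c,u,v,z):
    K=np.array(c['K']); R=np.array(c['R']); t=np.array(c['t']).ravel()
    p=cv2.undistortPoints(np.array([[[u,v]]],float),K,np.array([c['k1'],0,0,0,0],float)).ravel()
    d=R.T@np.array([p[0],p[1],1]); o=-R.T@t
    return o+d*(z-o[2])/d[2]
def w2px(c,X):
    return cv2.projectPoints(np.array(X,float).reshape(-1,1,3),cv2.Rodrigues(np.array(c['R'],float))[0],np.array(c['t'],float).ravel(),np.array(c['K'],float),np.array([c['k1'],0,0,0,0],float))[0].reshape(-1,2)
E
python3 - <<'E'
from h import *
s=state(); print(s['t'],s['eef_pos'],s['tcp_rot'],s['opening'])
for n in('top','scene'):
    c=grab(n,n+'0'); R=np.array(c['R']);print(n,c['k1'],c['K'],-R.T@np.array(c['t']).ravel())
E
```

```text
pics
0.0 [193.97976476 593.85426857 214.05603744] [-3.14044856e+00 -1.14259050e-04  2.82579335e+00] 1.0030715838773536
top 0.0372585882573235 [[498.02528308   0.         268.68956093]
 [  0.         498.02528308 219.4025119 ]
 [  0.           0.           1.        ]] [ 252.04505724    1.6861679  1418.51280952]
scene -0.08309520841173855 [[517.14580921   0.         287.28997978]
 [  0.         517.14580921 212.42722413]
 [  0.           0.           1.        ]] [1293.9736955   764.06790544  842.40592775]
```

View pics/top0.png

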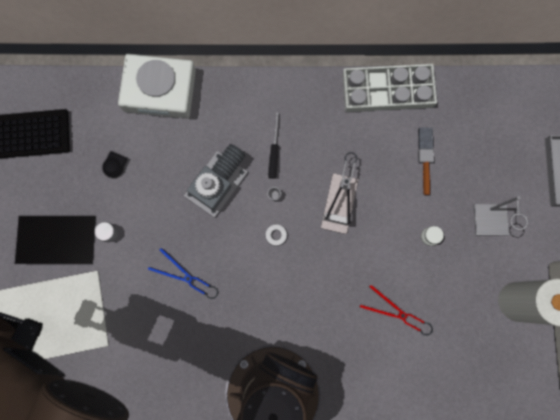

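View pics/scene0.png

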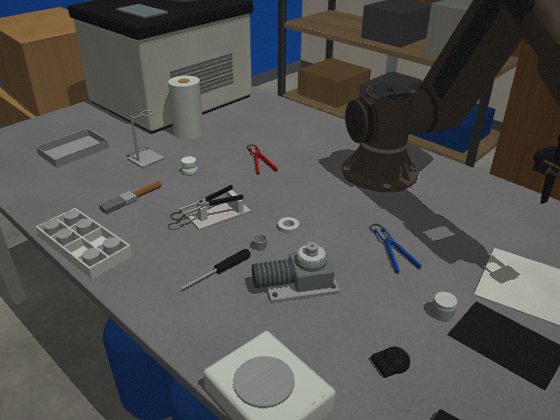

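The top view shows the black pliers on their rest around (341,203), with the ring near (350,160), and the drive unit's stub near (207,183). The blue and red pliers are decoys. I'll enlarge that region.

Run:
```python
from h import *
c=ld('top0'); im=c['color'][135:250,170:370,::-1]
cv2.imwrite('pics/top0c.png',cv2.resize(im,None,fx=4,fy=4,interpolation=cv2.INTER_CUBIC))
print(px2w(c,207,183,110),px2w(c,350,160,44),px2w(c,341,205,57))
```

```text
[558.5497066  177.15278197 110.        ] [ 641.30773051 -219.24366587   44.        ] [ 508.81309256 -189.41089379   57.        ]
```

View pics/top0c.png

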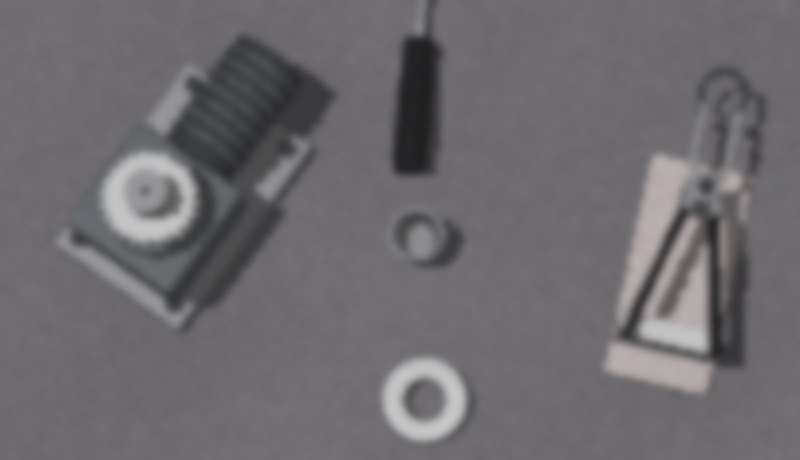

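The crop shows these full-image positions: pivot (346.5,181.8), ring centre (351,159.3), midpoint of the tails (337.6,220.5), stub top (207.5,182.5).

```bash
cat >> h.py <<'E'
def slide(frm,yaw,to):
    "shift in tool axes, mm, tool pointing down"
    d=np.array(to,float)-frm; c,s=np.cos(yaw),np.sin(yaw)
    return np.array([c*d[0]+s*d[1], s*d[0]-c*d[1], -d[2]])
E
python3 - <<'E'
from h import *
c=ld('top0')
P=px2w(c,346.5,181.8,62);Rg=px2w(c,351,159.3,44);T=px2w(c,337.6,220.5,57);S=px2w(c,207.5,182.5,110)
print(P,Rg,T,S)
for a,b in((T,P),(P,Rg),(T,Rg)): d=(b-a)[:2]; print(np.hypot(*d),np.arctan2(d[1],d[0]))
d=(Rg-T)[:2];y=np.arctan2(d[1],d[0]);g=P[:2]-48*np.array([np.cos(y),np.sin(y)]);print('grip',g)
s=state();p=s['eef_pos'];yaw=s['tcp_rot'][2]
print(slide(p,yaw,[470,260,214])/400, slide([470,260,214],yaw,[g[0],g[1],140])/400)
E
```

```text
[ 573.60807241 -205.27110018   62.        ] [ 643.35614334 -222.12023612   44.        ] [ 465.24764019 -179.17349796   57.        ] [559.93038365 175.83660678 110.        ]
111.45881801084336 -0.236339740801967
71.75435025938239 -0.2370302234914686
183.2131578642796 -0.23661016424750467
grip [ 526.94544047 -194.01948782]
[-9.15138237e-01 -5.79210102e-01  3.35262672e-04] [-0.48779469 -1.03472669  0.185     ]
```

Request:
carry_out([
  {"slide": [-0.083, -0.053, 0], "spin": -0.15},
  {"slide": [-0.083, -0.053, 0], "spin": 0},
  {"slide": [-0.083, -0.053, 0], "spin": 0},
  {"slide": [-0.083, -0.053, 0], "spin": 0},
  {"slide": [-0.083, -0.053, 0], "spin": 0},
  {"slide": [-0.083, -0.053, 0], "spin": 0},
  {"slide": [-0.083, -0.053, 0], "spin": 0},
  {"slide": [-0.083, -0.053, 0], "spin": 0},
  {"slide": [-0.083, -0.053, 0], "spin": 0},
  {"slide": [-0.083, -0.053, 0], "spin": 0},
  {"slide": [-0.083, -0.053, 0], "spin": 0},
], hand=0)

```text
t: 1.02
eef_pos: [492.9, 277.9, 214.5]
tcp_rot: [-3.141, -0.0, 2.904]
ft_force: [0.8, 0.8, 0.1]
opening: 0.993
grip_force: 0.0
```

Run:
```python
from h import *
s=state();p=s['eef_pos'];yaw=s['tcp_rot'][2];print(s['t'],p,s['tcp_rot'])
print(slide(p,yaw,[527,-194,140])/400/12)
```

```text
1.0167 [492.916595   277.85909781 214.50653874] [-3.14149977e+00 -2.85221302e-04  2.90424598e+00]
[-0.03001532 -0.0938785   0.0155222 ]
```

Request:
carry_out([
  {"slide": [-0.03, -0.094, 0.0155], "spin": 0},
  {"slide": [-0.03, -0.094, 0.0155], "spin": 0},
  {"slide": [-0.03, -0.094, 0.0155], "spin": 0},
  {"slide": [-0.03, -0.094, 0.0155], "spin": 0},
  {"slide": [-0.03, -0.094, 0.0155], "spin": 0},
  {"slide": [-0.03, -0.094, 0.0155], "spin": 0},
  {"slide": [-0.03, -0.094, 0.0155], "spin": 0},
  {"slide": [-0.03, -0.094, 0.0155], "spin": 0},
  {"slide": [-0.03, -0.094, 0.0155], "spin": 0},
  {"slide": [-0.03, -0.094, 0.0155], "spin": 0},
  {"slide": [-0.03, -0.094, 0.0155], "spin": 0},
  {"slide": [-0.03, -0.094, 0.0155], "spin": 0},
])

```text
t: 2.02
eef_pos: [525.5, -194.8, 139.7]
tcp_rot: [3.141, -0.0, 2.904]
ft_force: [0.1, 0.3, 0.7]
opening: 0.999
grip_force: 0.0
```

Request:
carry_out([
  {"slide": [0, 0, 0], "spin": 0},
  {"slide": [0, 0, 0], "spin": 0},
  {"slide": [0, 0, 0], "spin": 0},
])

```text
t: 2.27
eef_pos: [525.5, -192.5, 139.9]
tcp_rot: [3.141, -0.001, 2.904]
ft_force: [0.2, 1.0, -0.8]
opening: 0.999
grip_force: 0.0
```

Run:
```python
from h import *
c=grab('wrist','w1');s=state();print(s['eef_pos'],s['tcp_rot'])
R=np.array(c['R']);print(-R.T@np.array(c['t']).ravel(),R)
y=-.2366;u=np.array([np.cos(y),np.sin(y)])
print(w2px(c,[[527,-194,57],[573.6,-205.3,62],[643,-222,44]]))
```

```text
[ 525.65164876 -191.94581217  140.16978188] [ 3.14124642e+00 -5.36681028e-04  2.90484259e+00]
[ 446.22797462 -173.2016451   309.58541726] [[ 0.23609224  0.97172928  0.00163258]
 [ 0.93000297 -0.22644079  0.28951518]
 [ 0.28170006 -0.06683398 -0.95717203]]
[[280.62197576 219.6360802 ]
 [280.70944227 270.31953932]
 [281.0255482  323.18751567]]
```

View pics/w1.png

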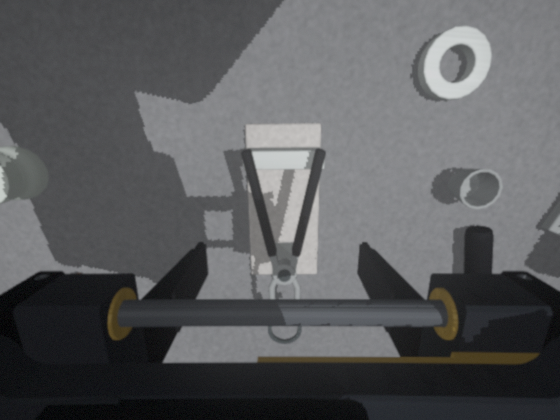

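The wrist view shows the pivot at (284.5,270), the tail midpoint at (284,153) and the ring centre near x=285. The direction is aligned, with a small sideways offset.

Run:
```python
from h import *
c=ld('w1');s=state()
P=px2w(c,284.5,270,64);T=px2w(c,284,153,64);print(P,T)
d=(P-T)[:2];y=np.arctan2(d[1],d[0]);g=P[:2]-48*np.array([np.cos(y),np.sin(y)]);print(y,np.hypot(*d),g)
for q in ([527,-194],g): print(slide(s['eef_pos'],s['tcp_rot'][2],[*q,38])/400)
```

```text
[ 573.08171844 -201.56805616   64.        ] [ 469.67933228 -177.09653086   64.        ]
-0.23238740136037767 106.25868912378525 [ 526.37198979 -190.51358876]
[-0.00448135 -0.0042016   0.25542445]
[-0.00091082  0.00390306  0.25542445]
```

Request:
carry_out([
  {"slide": [-0.003, 0, 0.08], "spin": 0},
  {"slide": [0, 0, 0.08], "spin": 0},
  {"slide": [0, 0, 0.06], "spin": 0},
  {"slide": [0, 0, 0.035], "spin": 0},
  {"slide": [0, 0, 0], "spin": 0},
  {"slide": [0, 0, 0], "spin": 0},
])

```text
t: 2.82
eef_pos: [527.1, -191.9, 38.3]
tcp_rot: [3.141, -0.001, 2.906]
ft_force: [0.5, 1.2, -0.1]
opening: 1.0
grip_force: 0.0
```

Request:
carry_out([
  {"slide": [0, 0, 0], "spin": 0},
  {"slide": [0, 0, 0], "spin": 0},
  {"slide": [0, 0, 0], "spin": 0},
  {"slide": [0, 0, 0], "spin": 0},
  {"slide": [0, 0, 0], "spin": 0},
  {"slide": [0, 0, 0], "spin": 0},
  {"slide": [0, 0, 0], "spin": 0},
  {"slide": [0, 0, 0], "spin": 0},
  {"slide": [0, 0, 0], "spin": 0},
  {"slide": [0, 0, 0], "spin": 0},
  {"slide": [0, 0, 0], "spin": 0},
  {"slide": [0, 0, 0], "spin": 0},
], hand=1)

```text
t: 3.82
eef_pos: [527.0, -193.0, 38.2]
tcp_rot: [3.141, -0.0, 2.904]
ft_force: [0.2, 2.6, 2.7]
opening: 0.218
grip_force: 15.8
```

Request:
carry_out([
  {"slide": [0, 0, 0], "spin": 0},
  {"slide": [0, 0, 0], "spin": 0},
  {"slide": [0, 0, 0], "spin": 0},
  {"slide": [0, 0, -0.01], "spin": 0},
  {"slide": [0, 0, -0.03], "spin": 0},
  {"slide": [0, 0, -0.05], "spin": 0},
  {"slide": [0, 0, -0.07], "spin": 0},
  {"slide": [0, 0, -0.07], "spin": 0},
  {"slide": [0, 0, -0.06], "spin": 0},
  {"slide": [0, 0, -0.04], "spin": 0},
  {"slide": [0, 0, 0], "spin": 0},
  {"slide": [0, 0, 0], "spin": 0},
])

```text
t: 4.82
eef_pos: [527.1, -193.3, 170.3]
tcp_rot: [-3.141, 0.001, 2.904]
ft_force: [-0.2, 0.3, -1.5]
opening: 0.204
grip_force: 29.7
```

Run:
```python
from h import *
c=grab('wrist','w2');s=state();p=s['eef_pos'];yaw=s['tcp_rot'][2];print(s['t'],p,s['tcp_rot'],s['opening'],s['grip_force'],s['ft_force'],s['moment'])
u=-np.array([np.cos(yaw),np.sin(yaw)])
e=np.array([*(p[:2]+110.5*u),p[2]+6]);print(e,w2px(c,e))
# target: ring eye over stub, 25 mm above
S=[560,176]; print(slide(p,yaw,[S[0]-110.5*u[0],S[1]-110.5*u[1],p[2]])/400)
```

```text
4.8667 [ 526.6671911  -193.02746169  169.36760667] [ 3.14139075e+00 -7.14041330e-04  2.90429387e+00] 0.2047837481929501 29.739857017993927 [ 0.32475969 -0.69003368 -1.76300085] [ 0.06373022  0.04300954 -0.03098435]
[ 634.07059622 -219.00357706  175.36760667] [[282.12837916 401.8771085 ]]
[ 0.4121288   0.91630459 -0.        ]
```

View pics/w2.png

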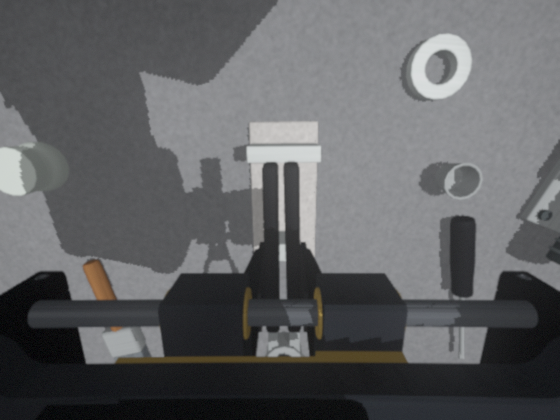

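The pliers are held with the handles shut and parallel (columns 263–300 at the tails), clear of the rest. The ring is hidden from the wrist camera. Next I move over to the stub.

Request:
carry_out([
  {"slide": [0.02, 0.043, 0], "spin": 0},
  {"slide": [0.03, 0.07, 0], "spin": 0},
  {"slide": [0.04, 0.09, 0], "spin": 0},
  {"slide": [0.04, 0.09, 0], "spin": 0},
  {"slide": [0.04, 0.09, 0], "spin": 0},
  {"slide": [0.04, 0.09, 0], "spin": 0},
  {"slide": [0.04, 0.09, 0], "spin": 0},
  {"slide": [0.04, 0.09, 0], "spin": 0},
  {"slide": [0.04, 0.09, 0], "spin": 0},
  {"slide": [0.04, 0.09, 0], "spin": 0},
  {"slide": [0.032, 0.063, 0], "spin": 0},
  {"slide": [0.02, 0.02, 0], "spin": 0},
])

```text
t: 5.87
eef_pos: [447.8, 205.6, 168.7]
tcp_rot: [-3.141, -0.002, 2.907]
ft_force: [-0.2, -0.1, -2.0]
opening: 0.203
grip_force: 29.7
```

Request:
carry_out([
  {"slide": [0, 0, 0], "spin": 0},
  {"slide": [0, 0, 0], "spin": 0},
  {"slide": [0, 0, 0.04], "spin": 0},
  {"slide": [0, 0, 0.04], "spin": 0},
  {"slide": [0, 0, 0.02], "spin": 0},
  {"slide": [0, 0, 0], "spin": 0},
  {"slide": [0, 0, 0], "spin": 0},
  {"slide": [0, 0, 0], "spin": 0},
])

```text
t: 6.53
eef_pos: [449.6, 202.3, 130.7]
tcp_rot: [3.141, 0.0, 2.904]
ft_force: [-0.3, -0.2, -2.2]
opening: 0.203
grip_force: 29.7
```

Run:
```python
from h import *
s=state();p=s['eef_pos'];yaw=s['tcp_rot'][2];print(s['t'],p,s['tcp_rot'],s['opening'],s['grip_force'],s['ft_force'])
u=-np.array([np.cos(yaw),np.sin(yaw)]);e=np.array([*(p[:2]+110.5*u),p[2]+6]);print('eye',e)
a=grab('top','t3');b=grab('scene','s3');out=[]
for c in(a,b):
    q=w2px(c,[e,[560,176,110]]);print(q)
    x,y=(q.mean(0)).astype(int);x0=max(x-25,0);y0=max(y-30,0)
    print(x0,y0); out.append(cv2.resize(c['color'][y0:y0+60,x0:x0+50,::-1],(400,480),interpolation=cv2.INTER_CUBIC))
cv2.imwrite('pics/m3.png',np.hstack(out))
```

```text
6.5333 [449.5762558  202.28997952 130.70554779] [3.14123997e+00 4.95608494e-04 2.90355277e+00] 0.2032998587792583 29.739817678928375 [-0.27882659 -0.24333451 -2.15749324]
eye [556.9603805  176.23427453 136.70554779]
[[206.02827834 181.27091587]
 [207.43984094 182.47464433]]
181 151
[[311.86418992 234.04300126]
 [310.45067835 243.86463662]]
286 208
```

View pics/m3.png

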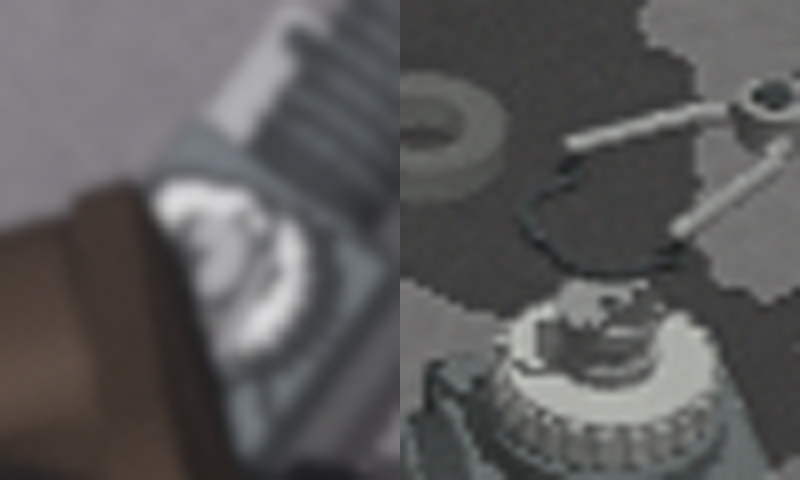

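Left, the top camera sees the stub top at about crop (215,255), with the arm hiding the ring. Right, the scene camera shows the spread ring centred near crop (610,215), i.e. image (312,235), within 1 px of prediction. The stub is below it. I'll refine the stub centre by overlaying model circles on the clean pictures.

```bash
cat > ov.py <<'E'
from h import *
a=np.linspace(0,2*np.pi,60)
def circ(x,y,z,r): return np.c_[x+r*np.cos(a),y+r*np.sin(a),0*a+z]
def ov(c,cx,cy,w,hh,k,circs):
    x0,y0=int(cx-w/2),int(cy-hh/2)
    im=cv2.resize(c['color'][y0:y0+hh,x0:x0+w,::-1],None,fx=k,fy=k,interpolation=cv2.INTER_CUBIC)
    for C,col in circs:
        q=((w2px(c,C)-[x0,y0]+.5)*k-.5)*16
        cv2.polylines(im,[q.round().astype(np.int32)],True,col,1,cv2.LINE_AA,4)
    return im
E
python3 - <<'E'
from ov import *
o=[]
for f in('top0','scene0'):
    c=ld(f);q=w2px(c,[560,176,98])[0]
    o.append(ov(c,q[0],q[1],36,40,11,[(circ(560,176,110,15),(0,0,255)),(circ(560,176,90,32.5),(0,255,0))]))
cv2.imwrite('pics/o1.png',np.hstack(o))
E
```

```text
(no output)
```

View pics/o1.png

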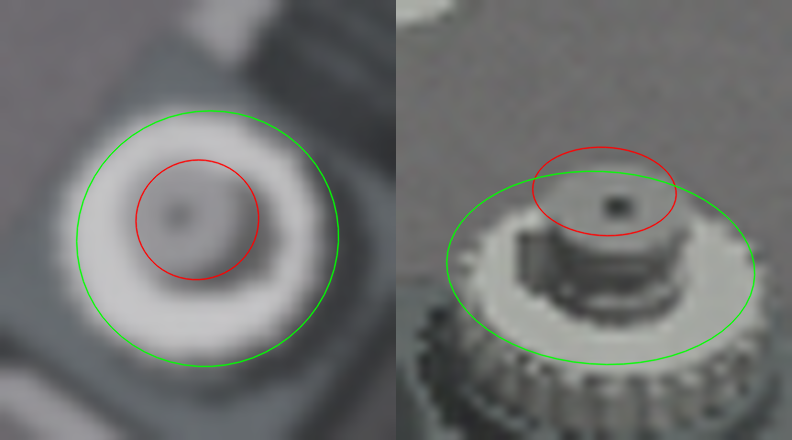

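The overlay shows the real stub shifted from the model. The centre hole is at (178,215) against (197,219) in the top view, and at (617,207) against (604,191) in the scene view. I'll solve for the centre from both.

Run:
```python
from h import *
for f,d in(('top0',(-18/11,-4/11)),('top0',(-14/11,-3/11)),('scene0',(13/11,16/11))):
    c=ld(f);q=w2px(c,[560,176,110])[0]+d;print(f,q,px2w(c,*q,110))
# scene: ring eye seen vs predicted
c=ld('s3');q=w2px(c,[556.96,176.23,136.7])[0];print(px2w(c,312.0,234.4,136.7))
```

```text
top0 [205.8034773  182.11100797] [560.99474764 180.42571721 110.        ]
top0 [206.16711366 182.20191706] [560.7458289  179.44155439 110.        ]
scene0 [311.63249653 245.31918207] [562.2481827  181.47915996 110.        ]
[557.77113213 177.32804267 136.7       ]
```

Run:
```python
from h import *
s=state();p=s['eef_pos'];print(slide(p,s['tcp_rot'][2],p+[4.3,4.0,-18])/400)
```

```text
[-0.00809471  0.012249    0.045     ]
```

Request:
carry_out([
  {"slide": [-0.004, 0.006, 0], "spin": 0},
  {"slide": [-0.004, 0.006, 0], "spin": 0},
  {"slide": [0, 0, 0.02], "spin": 0},
  {"slide": [0, 0, 0.02], "spin": 0},
  {"slide": [0, 0, 0.005], "spin": 0},
  {"slide": [0, 0, 0], "spin": 0},
  {"slide": [0, 0, 0], "spin": 0},
  {"slide": [0, 0, 0], "spin": 0},
])

```text
t: 7.3
eef_pos: [453.3, 206.6, 112.2]
tcp_rot: [3.142, -0.0, 2.904]
ft_force: [-0.4, 0.3, -1.6]
opening: 0.204
grip_force: 29.7
```

Run:
```python
from ov import *
s=state();p=s['eef_pos'];yaw=s['tcp_rot'][2];print(s['t'],p,s['tcp_rot'],s['opening'],s['grip_force'],s['ft_force'])
u=-np.array([np.cos(yaw),np.sin(yaw)]);e=np.array([*(p[:2]+110.5*u),p[2]+6]);print('eye',e)
c=grab('scene','s4');q=w2px(c,[561.5,180.5,105])[0]
o=[ov(c,q[0],q[1],36,42,11,[]),ov(c,q[0],q[1],36,42,11,[(circ(562.2,181.5,110,15),(0,0,255)),(circ(562.2,181.5,90,32.5),(0,255,0)),(circ(e[0],e[1],e[2],18.5),(255,255,0))])]
cv2.imwrite('pics/o2.png',np.hstack(o))
```

```text
7.3 [453.32357473 206.60639369 112.23861296] [ 3.14155380e+00 -7.94450349e-05  2.90430675e+00] 0.2036057962553171 29.739724695682526 [-0.40353522  0.34173188 -1.64486019]
eye [560.72731444 180.63166178 118.23861296]
```

View pics/o2.png

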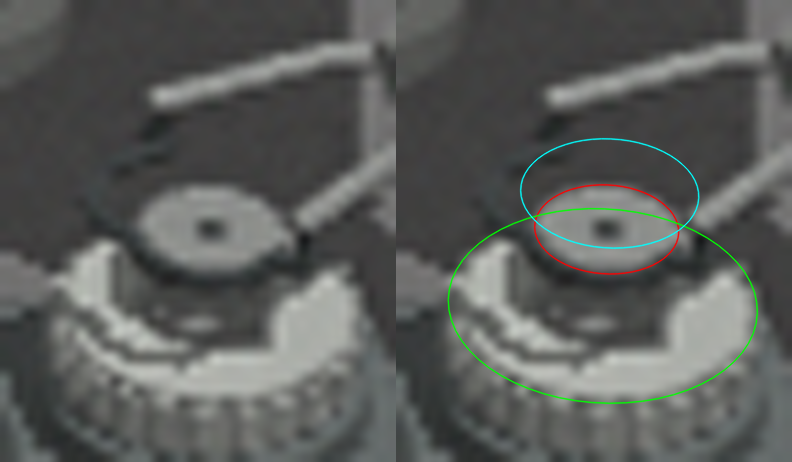

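Left panel: the ring lies in front of the stub top. It spans columns 85 to 300, its front edge is near row 280, and the jaw tips are at (155,98) and (300,215). The stub ellipse (red) fits. The ring looks a little lower and to the left of the cyan prediction, so I'll check this numerically.

Run:
```python
from ov import *
c=ld('s4');q=w2px(c,[561.5,180.5,105])[0];x0,y0=int(q[0]-18),int(q[1]-21)
cr=lambda X:((w2px(c,X)-[x0,y0]+.5)*11-.5).round(0)
yaw=2.9043;u=-np.array([np.cos(yaw),np.sin(yaw),0]);n=np.array([-u[1],u[0],0]);e=np.array([560.73,180.63,118.24])
print('eye',cr(e),'22 back',cr(e+22*u),'-20',cr(e-20*u),'pivot top',cr(e-59*u+[0,0,13]))
print('per mm u',cr(e+10*u)-cr(e),'n',cr(e+10*n)-cr(e),'z',cr(e+[0,0,10])-cr(e))
# dark-pixel outline along 4 directions in ring plane from eye: profile of gray at radius
g=cv2.GaussianBlur(cv2.cvtColor(c['color'],cv2.COLOR_RGB2GRAY),(0,0),.5).astype(np.float32)
for ang in(-135,-90,-60,-30,0,30,60,90,135):
    A=np.radians(ang);d=np.cos(A)*u+np.sin(A)*n
    p=w2px(c,[e+r*d for r in range(10,34,2)]).astype(np.float32)
    print(ang,cv2.remap(g,p[None,:,0].copy(),p[None,:,1].copy(),cv2.INTER_LINEAR).ravel().round().astype(int))
```

```text
eye [[213. 192.]] 22 back [[127. 228.]] -20 [[290. 160.]] pivot top [[441.  51.]]
per mm u [[-39.  16.]] n [[29. 25.]] z [[  2. -38.]]
-135 [64 64 64 64 65 65 64 63 62 62 63 67]
-90 [64 63 58 57 61 57 50 49 56 62 64 65]
-60 [69 65 63 61 58 56 61 63 64 65 67 66]
-30 [101  85  74  67  65  65  66  67  65  62  63  64]
0 [140 139 140 132 113  91  68  64  68  91  99  97]
30 [131 131 135 140 141 141 127 101  73  55  54  64]
60 [104  97 103 118 135 138 137 116  94  71  59  62]
90 [140 141 142 142 139 127 102  79  64  55  51  70]
135 [ 99  79  67  69  88 117 133 129 109  79  66  73]
```

The offset matches the scene camera's own bias: the ring is centred on the stub to about 1 mm along the pliers and within about 2 mm sideways. I'll trim 1 mm and lower slowly, watching the force.

Request:
carry_out([
  {"slide": [0, -0.0025, 0], "spin": 0},
  {"slide": [0, 0, 0], "spin": 0},
  {"slide": [0, 0, 0.006], "spin": 0},
  {"slide": [0, 0, 0.006], "spin": 0},
  {"slide": [0, 0, 0.006], "spin": 0},
  {"slide": [0, 0, 0.005], "spin": 0},
  {"slide": [0, 0, 0.005], "spin": 0},
  {"slide": [0, 0, 0], "spin": 0},
  {"slide": [0, 0, 0], "spin": 0},
  {"slide": [0, 0, 0], "spin": 0},
])

```text
t: 8.18
eef_pos: [453.1, 205.7, 101.1]
tcp_rot: [3.141, 0.0, 2.904]
ft_force: [-0.4, 0.3, -2.0]
opening: 0.205
grip_force: 29.7
```

Run:
```python
from ov import *
s=state();p=s['eef_pos'];yaw=s['tcp_rot'][2];print(s['t'],p,s['opening'],s['grip_force'],s['ft_force'],s['moment'])
u=-np.array([np.cos(yaw),np.sin(yaw)]);e=np.array([*(p[:2]+110.5*u),p[2]+6]);print('eye',e)
c=grab('scene','s5');q=w2px(c,[561.5,180.5,105])[0]
cv2.imwrite('pics/o3.png',np.hstack([ov(c,q[0],q[1],36,42,11,[]),ov(c,q[0],q[1],36,42,11,[(circ(562.2,181.5,110,15),(0,0,255)),(circ(e[0]+1.3,e[1]+1.6,e[2],18.5),(255,255,0))])]))
```

```text
8.1833 [453.11707193 205.65887828 101.05280107] 0.20518905735555745 29.739785492420197 [-0.35081975  0.30771032 -1.95183357] [-0.00735443  0.0353157  -0.02718462]
eye [560.52165676 179.68764115 107.05280107]
```

View pics/o3.png

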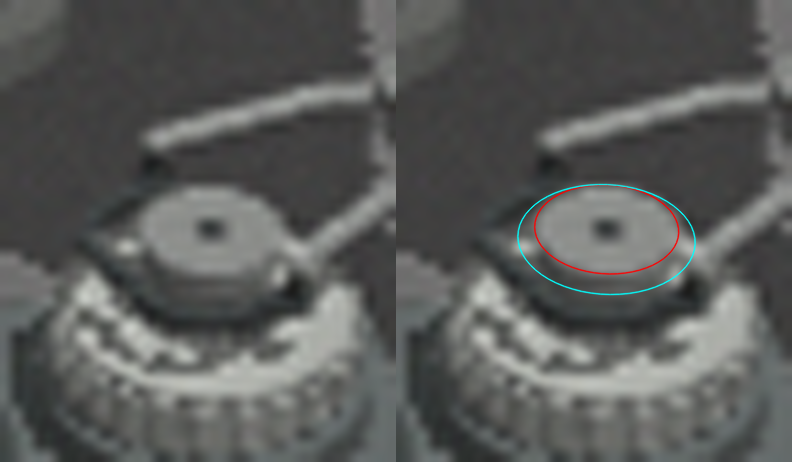

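The ring now encircles the stub 3 mm below its top: the front wire is near row 305 and the left back corner at (85,240), with a gap visible all round. There is no contact force. I'll lower the last 7 mm to the groove.

Request:
carry_out([
  {"slide": [0, 0.001, 0.006], "spin": 0},
  {"slide": [0, 0, 0.006], "spin": 0},
  {"slide": [0, 0, 0.0055], "spin": 0},
  {"slide": [0, 0, 0], "spin": 0},
  {"slide": [0, 0, 0], "spin": 0},
  {"slide": [0, 0, 0], "spin": 0},
  {"slide": [0, 0, 0], "spin": 0},
  {"slide": [0, 0, 0], "spin": 0},
])

```text
t: 8.9
eef_pos: [453.2, 206.0, 94.1]
tcp_rot: [3.141, 0.0, 2.904]
ft_force: [0.0, 0.2, -1.2]
opening: 0.202
grip_force: 29.7
```

Run:
```python
from ov import *
s=state();p=s['eef_pos'];yaw=s['tcp_rot'][2];print(s['t'],p,s['opening'],s['grip_force'],s['ft_force'],s['moment'])
u=-np.array([np.cos(yaw),np.sin(yaw)]);e=np.array([*(p[:2]+110.5*u),p[2]+6]);print('eye',e)
c=grab('scene','s6');q=w2px(c,[561.5,180.5,105])[0]
cv2.imwrite('pics/o4.png',np.hstack([ov(c,q[0],q[1],36,42,11,[]),ov(c,q[0],q[1],36,42,11,[(circ(562.2,181.5,110,15),(0,0,255)),(circ(e[0]+1.3,e[1]+1.6,e[2],18.5),(255,255,0))])]))
```

```text
8.9 [453.19395323 206.03181073  94.1218681 ] 0.20172246206644023 29.739827513694763 [ 0.04515804  0.17157799 -1.15672438] [0.02140318 0.05651763 0.03165914]
eye [560.59810303 180.05877462 100.1218681 ]
```

View pics/o4.png

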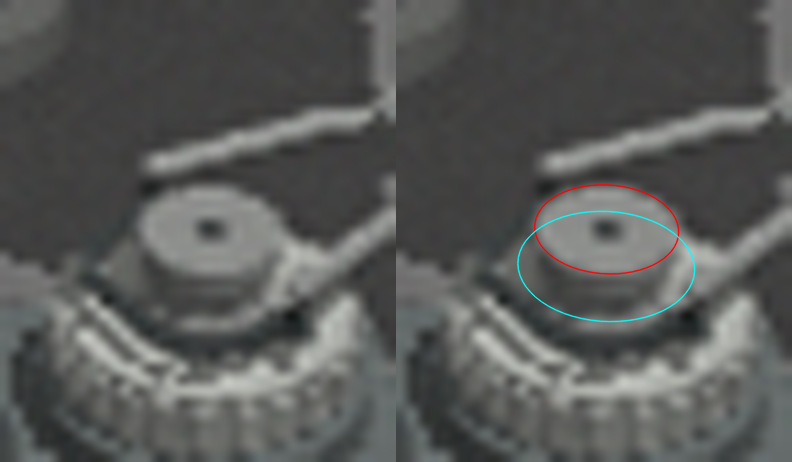

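The ring sits level at groove height round the stub. The bright pulley shows in the gap at (200,325), so it is clear of the stub, and the force is at baseline. Handing in.

```bash
python3 -c "
from cell import job_done; print(job_done())"
```

```text
the job is handed in; nothing more can be done
None
```

I handed in the job at about 9 s: the pliers are still gripped at 30 N, with the ring spread round the stub at groove height. The force readings showed no contact, and the camera estimate puts the ring within about 1–2 mm of centre.

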